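# Start the label feed from the control box

### The job

Start the label dispenser from the grey control box with closed fingertips, pressing in this order: switch on the red power rocker by pressing its raised far half fully down, then switch on the white drive rocker the same way, then press the green feed key right down and finish while still holding it down. Do not press the yellow cutter key, and do not knock, shift or lift the loose things standing round the box.

Things in the scene. Friction and masses are not known exactly. Their poses are not given: they have to be found in the camera images.
- control_box: flat grey control box with an aluminium top plate, fixed to the table: 120 mm (its x, near to far) by 300 mm (its y) by 50 mm high; origin at the centre of its underside, z up, +x points to its far side, away from the robot. On its top plate (50 mm above the table) stand two rockers and two round keys in one row along its y, 70 mm apart, in an order that changes from time to time; the rockers always lie along the box's x
- power (a joint): angle of the red power rocker: 0 = off (far half raised, near half level), 0.36 rad = fully on (far half pressed down level, near half raised). It turns under stiff friction (about 3 N at the press spot) and stays where it is left; it starts between 0 and 0.04
- power_on (a point): press spot of the red power rocker: a point on the top face of its far half, which bears a short white bar, 18 mm from the pivot and 10 mm from the far end. The point moves with the rocker and sinks about 6.5 mm from off to fully on. The rocker is a shallow V, 56 mm long (across the box) and 28 mm wide, in a black 66x38 mm bezel; fully on, its pressed half lies level 12 mm above the box's top plate
- drive (a joint): angle of the white drive rocker: 0 = off (far half raised, near half level), 0.36 rad = fully on (far half pressed down level, near half raised). It turns under stiff friction (about 3 N at the press spot) and stays where it is left; it starts between 0 and 0.04
- drive_on (a point): press spot of the white drive rocker: a point on the top face of its far half, which bears a short black bar, 18 mm from the pivot and 10 mm from the far end. The point moves with the rocker and sinks about 6.5 mm from off to fully on. The rocker is a shallow V, 56 mm long (across the box) and 28 mm wide, in a black 66x38 mm bezel; fully on, its pressed half lies level 12 mm above the box's top plate
- feed (a joint): travel of the green feed key: 0 = up, 0.006 m = fully down; a spring returns it (1.5 N to start, 5 N fully down)
- feed_top (a point): round green feed key, 32 mm across, in a black round collar 48 mm across; the point is the middle of its top face, 18 mm above the box's top plate when up and level with the collar when fully down. The point moves with the key
- cut (a joint): travel of the yellow cutter key: 0 = up, 0.006 m = fully down; a spring returns it (1.5 N to start, 5 N fully down)
- cut_top (a point): round yellow cutter key, 32 mm across, in a black round collar 48 mm across; the point is the middle of its top face, 18 mm above the box's top plate when up and level with the collar when fully down. The point moves with the key
- labelled_jar: loose bystander: labelled glass jar with a black lid, 70 mm across, 116 mm tall, beside the -y end of the box; origin at the centre of its underside
- loose_lid: loose bystander: black jar lid lying on the table, 69 mm across, 12 mm high, beside the +y end of the box; origin at the centre of its underside
- tape_meas: loose bystander: pocket tape measure lying on the table in front of the box, 58x90x28 mm; origin at the centre of its underside
- stamp: loose bystander: red and black hand stamp standing on the table, 27x46x80 mm; origin at the centre of its underside
- foam_half: loose bystander: white polystyrene half box with a round bore, 101x93x68 mm; origin at the centre of its underside
- tape_roll: loose bystander: roll of packing tape lying flat, 100 mm across, 48 mm high; origin at the centre of its underside

How it is judged:
By the outcome, as a careful person would: the job done as asked, in the order asked, and still so for the second after the job is handed in, while the arm keeps its last pose, push and grip.
It also fails if it takes over 48 s, if anything falls off the work surface, if the arm or the gripper's body presses on something with over 40 N, if the wrist force passes 120 N, or if a joint passes its speed limit or range.

### The arm

A 7-joint arm with a two-finger parallel gripper is mounted at the origin on a cart in front of the work surface, level with it; the furniture and walls round the work are solid. World frame = base frame: x ahead of the robot, y to its left, z up, the work surface at z = 0. Lengths are in m, angles in degrees, forces in N, time in s.
With the tool pointing down it reaches from about 0.425 to 0.875 m from the base axis. Payload 4.7 kg.
Tool frame: the origin (TCP) lies at the very end of the fingers, on their centre line; the grasp point (between the pads) lies 19 mm behind it; z points along the fingers, y is the line along which they close (so a half turn about z gives the same grasp; the last joint's range is limited). The gripper opens to 87 mm and grips with 3 to 60 N. Pads are 19 mm wide; open, the fingers measure 117 mm over their backs; the gripper's body (75 mm by 190 mm) begins 51 mm behind the grasp point.
Start: joints at [-66.515, 18.392, -4.016, 83.108, 1.295, 78.541, -3.26], TCP at [0.251, 0.6, 0.223] pointing down, gripper open.
Joint ranges: [-163.93, 163.93], [-17.29, 119.83], [-79.2, 71.16], [3.27, 140.29], [-89.18, 269.18], [5.43, 117.66], [-154.24, 154.24]. Speed limits (degrees/s): [147.25, 147.25, 180, 180, 180, 180, 180].

### API

Orientations are given as [roll, pitch, yaw] about the fixed x, y, z axes, in that order (R = Rz(yaw) Ry(pitch) Rx(roll)).
In Python, from cell import get_obs, read_camera, sign_off, silhouettes gives the robot as it stands.
- The arm moves only by the tool play_rows, never from a script. Its argument "steps" is a list that holds one entry, the list of rows, each a list of 7 numbers: the shift along the tool's x, y, z in m, then the turn, a rotation vector about the tool's x, y, z in rad, then the finger opening in m, from 0 to 0.087. A call has 1 to 12 rows; each row shifts and turns the commanded pose from where the row before left it, along the tool's axes as they then stand; what a row does not reach is not made up. A row lasts 1/10 s, in which the tool goes at most 50 mm and 8.59 degrees, less where a joint would pass 70% of its speed; a pose out of reach is approached as far as the arm can. A call is refused whole if a number of a shift passes 0.05 or a number of a turn 0.15, either way. A call with a gripper value outside its range is refused whole. The fingers move at their own pace and stop on an object; "force" is the grip in N (left out, the last holds). Time passes only in rows, so rows that do not move let the fingers close. It gives the time, the measured TCP pose, the force, the opening and the grip force at its end, in the units of the state.
- get_obs(): the state, without advancing time (a new reading comes with each control period).
- read_camera(name): name is "scene" or "top" or "wrist"; returns a dict with "frame" (400x640x3 uint8, red, green, blue), "intrinsics" (3x3 intrinsics, pixels), "view" (4x4, takes a point from world to camera coordinates). Camera axes: x right, y up, looking along -z (the intrinsics and any distortion apply to the point x, -y, -z); pixel columns grow to the right and rows downward; lengths in m; the calibration is good to about 2 mm. A picture is of the moment at which its call begins. There is no depth.
- sign_off(): hands the job in; it is judged then, once.
Trained networks look in the newest picture that a camera, given by its name, has taken for a name from the list of things; names that differ only in an ending like _2 or _b are one class to them, and where a whole thing is asked for, a point or a joint stands for the part that bears it (a point fixed in the world has none). Each returns a list of dicts, best first, with "p" (0 to 1); they miss things now and then, are a little off and sometimes report something else, mostly with a low value. They report only what shows in the picture. A call takes as long as a camera call.
- silhouettes(camera, name): "pixels" (400x640 bool, what is visible of it) and "extent" ([left, top, right, bottom] in pixels, round what is visible of it).
The state is a dict: "time_s": time; "qpos": joint angles; "joint_velocities": joint speeds; "effort": joint torques, N m; "tool_pos": TCP position; "tool_rot": TCP orientation; "force": force on the tool from outside, world axes, zero at the start; "wrist_torque": the same for the moment, N m; "grip_width": finger opening in m; "grasp_force": force on a finger pad.
Only numpy, scipy, OpenCV 4.12 (cv2) and the standard library are available. Lean on these libraries where they do the work, as an engineer would, in place of code of your own. Each camera call takes 0.05 s, during which the arm holds its last target. There are 200 camera calls.

## Working session

There is one attempt and no reset: what is moved stays moved. The work goes in short steps, Python scripts to look and compute and a tool call to move; the robot and the scene stay as the last step left them, time stands still between calls to the robot, and variables do not carry over. Pictures are saved under pics/ and viewed, at most 10 in all, crops included, and the job is handed in when it is done.

Besides the shell and the picture viewer there is one more tool, called after "Call:" in YAML: its name, and indented under it one key for each argument. play_rows: Moves the arm, as the interface text tells. Its arguments: {"type":"object","properties":{"steps":{"type":"array","items":{"type":"array","items":{"type":"array","items":{"type":"number"}}}},"force":{"type":"number"}},"required":["steps"]}

```bash
mkdir -p pics; cat > h.py <<'E'
import numpy as np, cv2
from cell import *
def ray(cam,px):
    V=np.array(cam["view"]);K=np.array(cam["intrinsics"])
    d=np.linalg.inv(K)@np.array([px[0],px[1],1.0]); d=np.array([d[0],-d[1],-d[2]])
    R=V[:3,:3]; o=-R.T@V[:3,3]; return o,R.T@d
def onz(cam,px,z):
    o,d=ray(cam,px); return o+d*(z-o[2])/d[2]
def cen(name,obj):
    r=silhouettes(name,obj)
    if not r: return None
    m=r[0]["pixels"]; ys,xs=np.nonzero(m); return r[0]["p"],xs.mean(),ys.mean(),m.sum(),r[0]["extent"]
E
python3 - <<'E'
from h import *
np.set_printoptions(precision=4,suppress=True)
Z=dict(power_on=.064,drive_on=.064,feed_top=.068,cut_top=.068,control_box=.05,labelled_jar=.116,loose_lid=.012,tape_meas=.028,stamp=.08,foam_half=.068,tape_roll=.048)
for n in ["top","scene"]:
    c=read_camera(n); cv2.imwrite(f"pics/{n}0.png",c["frame"][:,:,::-1])
    o,_=ray(c,(320,200)); print(n,o)
    for k,z in Z.items():
        r=cen(n,k)
        print(k, r and (round(r[0],2),np.round(r[1:3],1),r[3],r[4],onz(c,r[1:3],z)))
print(get_obs())
E
```

```text
top [0.3674 0.0308 1.569 ]
power_on (0.58, array([348.6, 197.4]), np.int64(178), [340.9, 189.1, 354.1, 208.1], array([ 0.5194, -0.0738,  0.064 ]))
drive_on (0.6, array([305.4, 186.3]), np.int64(179), [299.8, 177.1, 315.9, 196.3], array([0.5555, 0.0617, 0.064 ]))
feed_top None
cut_top (0.54, array([284., 181.]), np.int64(69), [275.8, 176.5, 288.4, 185.0], array([0.572 , 0.1289, 0.068 ]))
control_box (0.66, array([314.9, 190.3]), np.int64(2818), [261.4, 161.7, 366.6, 222.0], array([0.544 , 0.0321, 0.05  ]))
labelled_jar (0.63, array([402.5, 198.2]), np.int64(517), [387.1, 188.1, 415.2, 211.0], array([ 0.5109, -0.2335,  0.116 ]))
loose_lid (0.57, array([256.5, 169.2]), np.int64(350), [245.1, 158.9, 270.0, 179.0], array([0.6191, 0.2222, 0.012 ]))
tape_meas (0.9, array([305.8, 234.2]), np.int64(287), [295.8, 222.7, 320.1, 242.9], array([0.406, 0.062, 0.028]))
stamp (0.56, array([456.6, 245.6]), np.int64(120), [451.2, 241.2, 463.5, 252.5], array([ 0.367 , -0.4038,  0.08  ]))
foam_half (0.97, array([188.6, 161.8]), np.int64(1066), [170.7, 143.6, 207.3, 181.8], array([0.6343, 0.4291, 0.068 ]
[... 1191 characters left out ...]
52.5], array([0.6267, 0.3994, 0.068 ]))
tape_roll (0.76, array([278.3, 149.5]), np.int64(485), [269.2, 137.2, 290.5, 160.0], array([0.4387, 0.4142, 0.048 ]))
{'time_s': 1.2, 'qpos': array([-66.5144,  18.3913,  -4.0162,  83.1078,   1.2949,  78.5411,
        -3.2617]), 'joint_velocities': array([-0.0926,  0.0685, -0.0863, -0.0587, -0.0175,  0.0052, -0.097 ]), 'effort': array([  0.0006, -49.1122,  -0.4026, -31.2766,  -0.0638,   0.0335,
         0.    ]), 'tool_pos': array([0.2506, 0.5998, 0.2226]), 'tool_rot': array([179.9951,   0.0027, 157.3216]), 'force': array([1.1393, 0.1112, 0.1146]), 'wrist_torque': array([ 0.0366, -0.0384,  0.0109]), 'grasp_force': 0.0, 'grip_width': 0.08654173738814006}
```

```bash
python3 - <<'E'
import cv2,numpy as np
a=cv2.imread("pics/top0.png")[130:270,160:470]; b=cv2.imread("pics/scene0.png")[110:290,250:410]
a=cv2.resize(a,None,fx=2.5,fy=2.5,interpolation=cv2.INTER_CUBIC)
cv2.imwrite("pics/top0c.png",a); 
E
```

```text
(no output)
```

View pics/top0c.png

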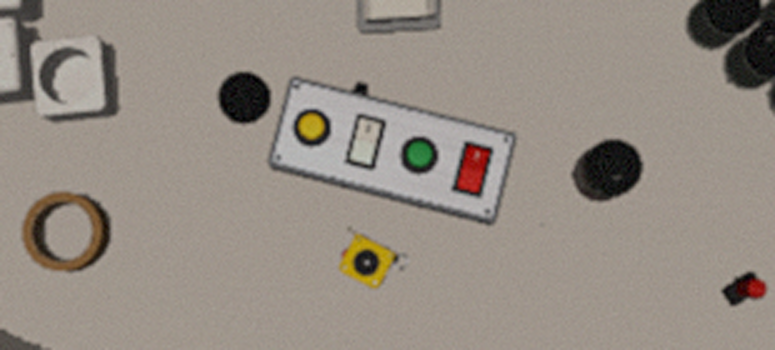

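Call:
play_rows:
  steps:
    - [[0,0,0,0,0,-0.141,0],[-0.031,-0.038,0,0,0,0,0],[-0.031,-0.038,0,0,0,0,0],[-0.031,-0.038,0,0,0,0,0],[-0.031,-0.038,0,0,0,0,0],[-0.031,-0.038,0,0,0,0,0],[-0.031,-0.038,0,0,0,0,0],[-0.031,-0.038,0,0,0,0,0],[-0.031,-0.038,0,0,0,0,0],[-0.031,-0.038,0,0,0,0,0],[-0.031,-0.038,0,0,0,0,0],[-0.031,-0.038,0,0,0,0,0]]
  force: 20

```text
time_s: 2.4
tool_pos: [0.4759, 0.1074, 0.223]
tool_rot: [179.9, 0.1, 165.4]
force: [0.9, -0.1, -0.1]
grip_width: 0.0024
grasp_force: 0.0
```

Call:
play_rows:
  steps:
    - [[-0.005,-0.04,0,0,0,0,0],[-0.005,-0.04,0,0,0,0,0],[0,0,0,0,0,0,0],[0,0,0,0,0,0,0]]

```text
time_s: 2.8
tool_pos: [0.4648, 0.0288, 0.2229]
tool_rot: [179.9, 0.0, 165.3]
force: [-0.4, -0.1, 0.7]
grip_width: 0.0007
grasp_force: 0.0
```

```bash
python3 - <<'E'
from h import *
np.set_printoptions(precision=4,suppress=True)
Z=dict(power_on=.062,drive_on=.062,feed_top=.068,cut_top=.068,control_box=.05)
for n in ["wrist","top"]:
    c=read_camera(n); cv2.imwrite(f"pics/{n}1.png",c["frame"][:,:,::-1])
    o,_=ray(c,(320,200)); print(n,o)
    for k,z in Z.items():
        r=cen(n,k)
        print(k, r and (round(r[0],2),np.round(r[1:3],1),r[3],r[4],onz(c,r[1:3],z)))
print(get_obs()["tool_pos"],get_obs()["tool_rot"])
E
```

```text
wrist [0.3902 0.0492 0.3865]
power_on (0.74, array([252.9, 225.8]), np.int64(326), [241.8, 220.6, 264.4, 233.5], array([ 0.5027, -0.0705,  0.062 ]))
drive_on (0.67, array([362.4, 225.8]), np.int64(361), [350.9, 218.5, 376.6, 234.8], array([0.5381, 0.0635, 0.062 ]))
feed_top None
cut_top (0.55, array([424. , 236.7]), np.int64(139), [414.1, 230.7, 434.0, 242.6], array([0.5696, 0.1351, 0.068 ]))
control_box (0.58, array([338.5, 207. ]), np.int64(9157), [219.6, 184.2, 451.0, 255.5], array([0.5101, 0.04  , 0.05  ]))
top [0.3674 0.0308 1.569 ]
power_on (0.67, array([185.3, 222.8]), np.int64(629), [164.7, 203.1, 202.8, 238.5], array([0.4429, 0.4372, 0.062 ]))
drive_on (0.23, array([349.1, 195.5]), np.int64(169), [342.4, 185.7, 354.0, 204.8], array([ 0.5259, -0.0754,  0.062 ]))
feed_top None
cut_top (0.54, array([284. , 180.6]), np.int64(88), [277.8, 178.7, 290.8, 186.2], array([0.5731, 0.129 , 0.068 ]))
control_box (0.59, array([314.5, 182.8]), np.int64(1420), [264.5, 159.0, 365.6, 223.0], array([0.5683, 0.0333, 0.05  ]))
[0.4648 0.0295 0.2225] [-179.9958   -0.0013  165.4241]
```

View pics/wrist1.png

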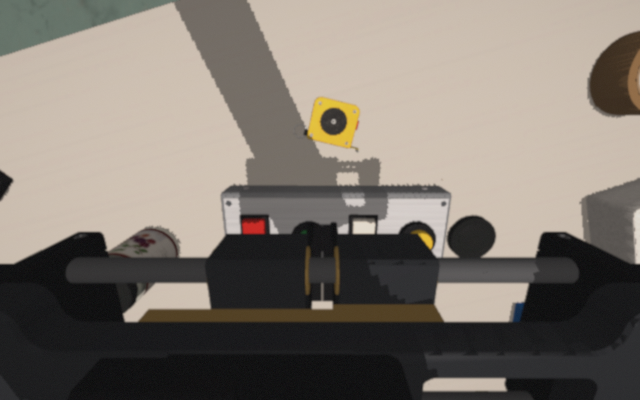

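The wrist view shows the tape measure at (333,120), and the box's near edge from (222,190) to (449,190). The red rocker at (254,226) and the white one at (363,226) are half hidden by the gripper. I'll move to the far side so the camera sees the whole box.

Call:
play_rows:
  steps:
    - [[-0.04,0,0,0,0,0,0],[-0.04,0,0,0,0,0,0],[-0.04,0,0,0,0,0,0],[0,0,0,0,0,0,0],[0,0,0,0,0,0,0]]

```text
time_s: 3.9
tool_pos: [0.5809, -0.0012, 0.2215]
tool_rot: [-179.9, -0.1, 165.4]
force: [-0.3, 0.9, 0.3]
grip_width: 0.0004
grasp_force: 0.0
```

```bash
python3 - <<'E'
from h import *
np.set_printoptions(precision=4,suppress=True)
Z=dict(power_on=.062,drive_on=.062,feed_top=.068,cut_top=.068,control_box=.05)
for n in ["wrist"]:
    c=read_camera(n); cv2.imwrite(f"pics/{n}2.png",c["frame"][:,:,::-1]); np.savez("w2.npz",**{k:np.array(c[k]) for k in c})
    for k,z in Z.items():
        r=cen(n,k)
        print(k, r and (round(r[0],2),np.round(r[1:3],1),r[3],r[4],onz(c,r[1:3],z)))
hsv=cv2.cvtColor(c["frame"],cv2.COLOR_RGB2HSV)
for nm,lo,hi in [("green",(45,80,30),(90,255,255)),("yellow",(20,120,80),(33,255,255)),("red",(0,150,80),(8,255,255))]:
    m=cv2.inRange(hsv,lo,hi); N,l,s,ct=cv2.connectedComponentsWithStats(m)
    for i in range(1,N):
        if s[i,4]>80: print(nm,s[i],ct[i],onz(c,ct[i],.068))
print(get_obs()["tool_pos"],get_obs()["tool_rot"])
E
```

```text
power_on (0.71, array([246.8, 147. ]), np.int64(1253), [233.6, 122.2, 261.0, 171.3], array([ 0.5223, -0.0755,  0.062 ]))
drive_on (0.92, array([367.1, 147.5]), np.int64(1196), [352.0, 123.5, 380.8, 172.8], array([0.5582, 0.0594, 0.062 ]))
feed_top (0.68, array([306.8, 148.3]), np.int64(594), [297.4, 135.4, 319.7, 158.9], array([ 0.5407, -0.008 ,  0.068 ]))
cut_top (0.72, array([429.2, 148.4]), np.int64(667), [414.9, 132.6, 445.1, 162.8], array([0.5761, 0.1269, 0.068 ]))
control_box (0.91, array([337.5, 141.4]), np.int64(18153), [208.5, 90.7, 466.9, 203.8], array([0.5441, 0.0282, 0.05  ]))
green [292 133  30  30 697] [306.7948 147.5481] [ 0.5399 -0.0078  0.068 ]
yellow [ 305    0   59   50 1587] [334.0926  25.2168] [0.4281 0.0521 0.068 ]
yellow [415 134  31  30 727] [430.2889 147.9422] [0.576  0.1282 0.068 ]
red [ 233  122   27   49 1177] [246.5607 145.2243] [ 0.52   -0.0734  0.068 ]
[ 0.5804 -0.0004  0.2233] [179.9221   0.0368 165.4418]
```

View pics/wrist2.png

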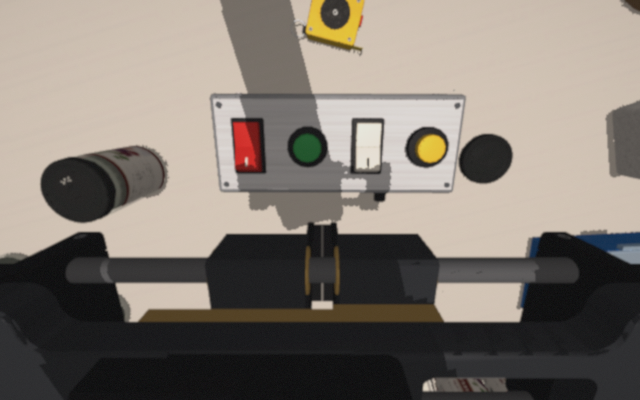

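The wrist view shows the whole row clearly: red (247,147), green (307,148), white (367,147) and yellow (430,148). Spacings match 70 mm, and the far bars face the gripper. Next I move above the red far half.

Call:
play_rows:
  steps:
    - [[0.01,-0.0435,0,0,0,0,0],[0.0097,-0.0436,0,0,0,0,0],[0,0,0.045,0,0,0,0],[0,0,0.045,0,0,0,0],[0,0,0.035,0,0,0,0],[0,0,0.01,0,0,0,0],[0,0,0,0,0,0,0],[0,0,0,0,0,0,0]]

```text
time_s: 5.0
tool_pos: [0.5413, -0.0802, 0.0895]
tool_rot: [179.9, 0.2, 165.4]
force: [0.1, 0.2, 1.1]
grip_width: 0.0005
grasp_force: 0.0
```

```bash
python3 - <<'E'
from h import *
c=read_camera("wrist"); cv2.imwrite("pics/wrist3.png",c["frame"][:,:,::-1])
o=get_obs();print(o["tool_pos"],o["tool_rot"],o["force"])
E
```

```text
[ 0.54167376 -0.08025128  0.08987467] [179.93180228   0.21807689 165.41595719] [-1.26957168  0.97894856  0.23220004]
```

View pics/wrist3.png

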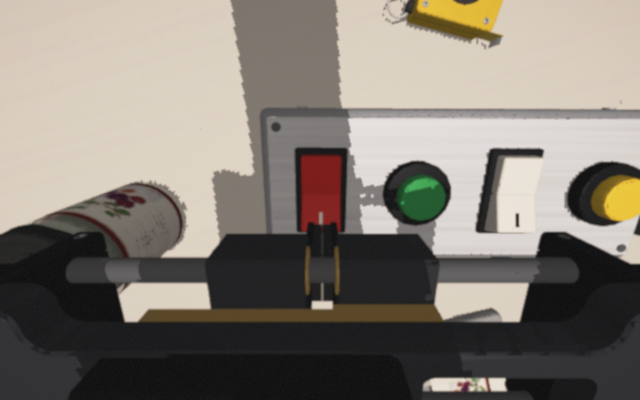

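The wrist view shows the fingertips centred (col 322) over the red rocker's far half, with the bar at (322,218) just in front of the tip.

Call:
play_rows:
  steps:
    - [[0.0015,0,0.01,0,0,0,0],[0,0,0.006,0,0,0,0],[0,0,0.004,0,0,0,0],[0,0,0.003,0,0,0,0],[0,0,0.003,0,0,0,0],[0,0,0.002,0,0,0,0],[0,0,0,0,0,0,0]]

```text
time_s: 5.75
tool_pos: [0.5399, -0.08, 0.0623]
tool_rot: [179.9, 0.1, 165.4]
force: [-2.4, 0.2, 19.3]
grip_width: 0.0006
grasp_force: 9.5
```

Call:
play_rows:
  steps:
    - [[0,0,0.001,0,0,0,0],[0,0,0,0,0,0,0],[0,0,0,0,0,0,0]]

```text
time_s: 6.05
tool_pos: [0.5399, -0.08, 0.0622]
tool_rot: [179.9, 0.1, 165.4]
force: [-4.9, 0.3, 24.4]
grip_width: 0.0002
grasp_force: 12.6
```

Call:
play_rows:
  steps:
    - [[0,0,-0.02,0,0,0,0],[0,0,-0.025,0,0,0,0],[0,0.035,0,0,0,0,0],[0,0.035,0,0,0,0,0],[0,0.035,0,0,0,0,0],[0,0.035,0,0,0,0,0],[0,0,0,0,0,0,0],[0,0,0,0,0,0,0]]

```text
time_s: 6.85
tool_pos: [0.5723, 0.0563, 0.1023]
tool_rot: [-179.9, -0.2, 165.5]
force: [-0.7, -1.7, -0.4]
grip_width: 0.0004
grasp_force: 0.0
```

```bash
python3 - <<'E'
from h import *
c=read_camera("wrist"); cv2.imwrite("pics/wrist4.png",c["frame"][:,:,::-1])
o=get_obs();print(o["tool_pos"],o["tool_rot"],o["force"])
E
```

```text
[0.57249573 0.05483237 0.10255277] [-1.79891906e+02 -1.36715690e-01  1.65396242e+02] [-0.32130535 -0.37996392  0.93585747]
```

View pics/wrist4.png

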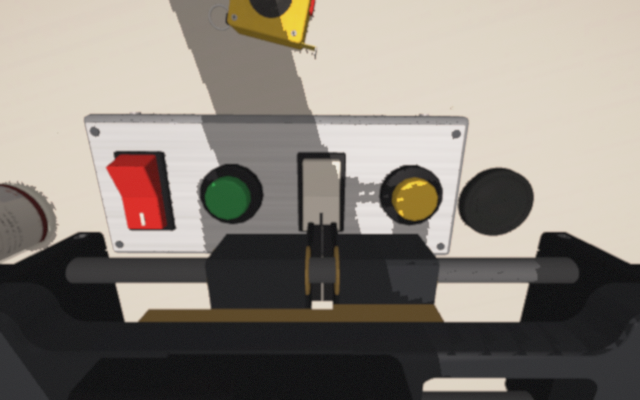

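The wrist view shows the red rocker flipped, with its near half raised at (135,165) and its far bar at (142,220). The tip is centred (col 322) over the white rocker.

Call:
play_rows:
  steps:
    - [[-0.003,0,0.015,0,0,0,0],[0,0,0.009,0,0,0,0],[0,0,0.005,0,0,0,0],[0,0,0.004,0,0,0,0],[0,0,0.003,0,0,0,0],[0,0,0.003,0,0,0,0],[0,0,0.002,0,0,0,0],[0,0,0.0005,0,0,0,0],[0,0,0,0,0,0,0],[0,0,0,0,0,0,0]]

```text
time_s: 7.9
tool_pos: [0.5771, 0.0552, 0.0625]
tool_rot: [180.0, 0.1, 165.4]
force: [1.5, -1.6, 3.5]
grip_width: 0.0003
grasp_force: 1.6
```

Call:
play_rows:
  steps:
    - [[0.001,0,0.001,0,0,0,0],[0,0,0.001,0,0,0,0],[0,0,0,0,0,0,0],[0,0,0,0,0,0,0]]

```text
time_s: 8.3
tool_pos: [0.5772, 0.0552, 0.0624]
tool_rot: [179.9, 0.2, 165.4]
force: [0.4, -1.6, 12.4]
grip_width: 0.0004
grasp_force: 6.4
```

Call:
play_rows:
  steps:
    - [[0,0,-0.02,0,0,0,0],[0,0,-0.025,0,0,0,0],[0.01,-0.035,0,0,0,0,0],[0.01,-0.0354,0,0,0,0,0],[0,0,0,0,0,0,0],[0,0,0,0,0,0,0],[0,0,0,0,0,0,0]]

```text
time_s: 9.0
tool_pos: [0.5384, -0.0063, 0.1047]
tool_rot: [180.0, -0.1, 165.5]
force: [-0.3, 0.4, 1.3]
grip_width: 0.0005
grasp_force: 0.0
```

```bash
python3 - <<'E'
from h import *
c=read_camera("wrist"); cv2.imwrite("pics/wrist5.png",c["frame"][:,:,::-1])
o=get_obs();print(o["tool_pos"],o["tool_rot"],o["force"])
E
```

```text
[ 0.53855645 -0.00628075  0.1046733 ] [ 1.79978373e+02 -5.22379269e-02  1.65521687e+02] [-0.1045241   0.17677132  0.6248206 ]
```

View pics/wrist5.png

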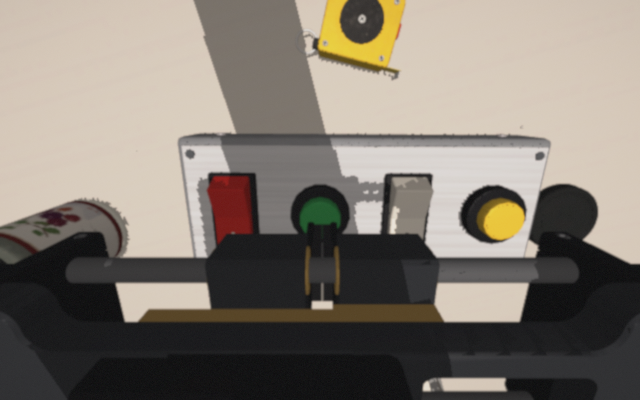

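Red and white both show their near halves raised, so both are on. The tip is centred over the green key (321,213).

Call:
play_rows:
  steps:
    - [[-0.0018,-0.0011,0.02,0,0,0,0],[0,0,0.01,0,0,0,0],[0,0,0.004,0,0,0,0],[0,0,0.003,0,0,0,0],[0,0,0.003,0,0,0,0],[0,0,0.002,0,0,0,0],[0,0,0.0015,0,0,0,0],[0,0,0.0015,0,0,0,0],[0,0,0,0,0,0,0],[0,0,0,0,0,0,0]]

```text
time_s: 10.05
tool_pos: [0.54, -0.0086, 0.0658]
tool_rot: [179.8, -0.1, 165.4]
force: [-17.3, 2.0, 39.5]
grip_width: 0.0003
grasp_force: 20.1
```

Force is higher than the spring should give, and the tip is only at z=0.0658. I'll back off and look.

Call:
play_rows:
  steps:
    - [[0,0,-0.004,0,0,0,0],[0,0,0,0,0,0,0],[0,0,0,0,0,0,0]]

```text
time_s: 10.35
tool_pos: [0.541, -0.009, 0.0663]
tool_rot: [179.9, 0.1, 165.4]
force: [-4.9, 1.4, 13.0]
grip_width: 0.0006
grasp_force: 6.2
```

```bash
python3 - <<'E'
from h import *
for n in("wrist","scene"):
    c=read_camera(n); cv2.imwrite(f"pics/{n}6.png",c["frame"][:,:,::-1])
a=cv2.imread("pics/wrist6.png")[120:340,120:520]; b=cv2.imread("pics/scene6.png")[150:260,280:420]
cv2.imwrite("pics/c6.png",np.vstack([cv2.resize(a,(600,330)),cv2.resize(b,(340,267),interpolation=cv2.INTER_CUBIC)[:, :].repeat(1,0) if 0 else cv2.copyMakeBorder(cv2.resize(b,(340,267),interpolation=cv2.INTER_CUBIC),0,0,0,260,0)]))
o=get_obs();print(o)
E
```

```text
{'time_s': 10.45, 'qpos': array([-27.11523871,  13.69353653,  28.40771967, 109.90822937,
        -7.7180762 ,  58.12164997,  80.09814181]), 'joint_velocities': array([ 0.0237479 , -0.00518266, -0.05290503, -0.01168902, -0.05538773,
        0.04553123, -0.04275949]), 'effort': array([ 4.90114633e-01, -3.06808448e+01,  3.54490601e+00, -2.42583740e+01,
        2.22617914e-01, -1.59939621e+00,  2.53010476e-03]), 'tool_pos': array([ 0.54098927, -0.00900715,  0.06630363]), 'tool_rot': array([1.79894533e+02, 8.44025320e-02, 1.65409800e+02]), 'force': array([-4.40008759,  1.78741876, 11.99535456]), 'wrist_torque': array([0.2635166 , 1.04791786, 0.03543558]), 'grasp_force': 6.227511222241446, 'grip_width': 0.0006346948317531314}
```

View pics/c6.png

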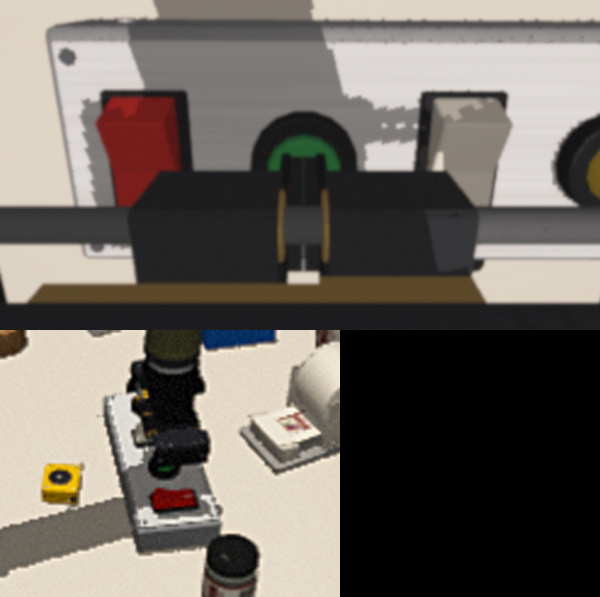

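Fingertips are over the green key at about (305,160) in the crop, and both rockers show on. The key still meets a hard contact near z=0.066, so I'll probe it in small steps.

Call:
play_rows:
  steps:
    - [[0,0,-0.003,0,0,0,0],[0,0,0,0,0,0,0],[0,0,0,0,0,0,0]]

```text
time_s: 10.75
tool_pos: [0.541, -0.0091, 0.0678]
tool_rot: [179.9, 0.1, 165.4]
force: [0.6, 1.1, 4.6]
grip_width: 0.0004
grasp_force: 2.0
```

```bash
cat > s.py <<'E'
from h import *
np.set_printoptions(precision=4,suppress=True)
o=get_obs();print(o["time_s"],o["tool_pos"],o["tool_rot"],o["force"],o["wrist_torque"],o["grasp_force"])
E
python3 s.py
```

```text
10.75 [ 0.541  -0.0091  0.0678] [179.9319   0.118  165.4144] [0.5544 1.1059 4.639 ] [ 0.3393 -0.0492 -0.0099] 2.0230670542514417
```

Call:
play_rows:
  steps:
    - [[0,0,-0.006,0,0,0,0],[0,0,0,0,0,0,0],[0,0,0,0,0,0,0]]

```text
time_s: 11.05
tool_pos: [0.5396, -0.0099, 0.0727]
tool_rot: [-180.0, -0.0, 165.4]
force: [-0.0, 0.4, -0.3]
grip_width: 0.0003
grasp_force: 0.0
```

```bash
python3 s.py
```

```text
11.05 [ 0.5396 -0.0099  0.0727] [-179.9587   -0.0396  165.3867] [-0.0179  0.3554 -0.2504] [ 0.0136 -0.0168  0.0036] 0.0
```

```bash
cat > k.py <<'E'
from h import *
import sys
np.set_printoptions(precision=4,suppress=True)
c=read_camera("wrist"); np.savez(sys.argv[1],**{k:np.array(c[k]) for k in c})
f=c["frame"]; hsv=cv2.cvtColor(f,cv2.COLOR_RGB2HSV)
V=np.array(c["view"]);K=np.array(c["intrinsics"])
def proj(p):
    q=V[:3,:3]@p+V[:3,3]; u=K@np.array([q[0],-q[1],-q[2]]); return u[:2]/u[2]
g=np.array([.54,-.0078,0]); bx=np.array([.9665,-.2566,0])
for z in(.068,.062): print("key near edge z",z,proj(g-bx*.016+[0,0,z]))
print("collar edge top",proj(g-bx*.024+[0,0,.062]),"base",proj(g-bx*.024+[0,0,.05]))
m=cv2.inRange(hsv,(45,80,30),(90,255,255)); ys,xs=np.nonzero(m); print("green extent",xs.min(),xs.max(),ys.min(),ys.max(),len(xs), xs[ys==ys.min()])
u=int(xs[ys==ys.min()].mean()); print(u,[tuple(map(int,f[r,u])) for r in range(ys.min()-14,ys.min()+4)])
E
python3 k.py up.npz; python3 s.py
```

```text
key near edge z 0.068 [324.0053 210.0364]
key near edge z 0.062 [323.9493 206.962 ]
collar edge top [324.0193 195.4774] base [323.9117 190.4868]
green extent 300 349 208 234 774 [319 320 321 322 323 324 325 326 327 328]
323 [(36, 37, 36), (22, 23, 22), (21, 22, 23), (25, 23, 24), (28, 26, 28), (26, 26, 27), (25, 23, 25), (26, 25, 27), (24, 25, 25), (26, 27, 27), (24, 23, 22), (27, 27, 26), (23, 24, 22), (25, 35, 27), (30, 55, 34), (31, 69, 39), (29, 71, 38), (31, 74, 41)]
11.1 [ 0.5394 -0.0098  0.0725] [-179.9593   -0.0565  165.3852] [-0.6167 -0.3003 -0.7913] [0.0554 0.0054 0.0309] 1.5184241110299812e-06
```

Call:
play_rows:
  steps:
    - [[0,0,0.005,0,0,0,0],[0,0,0.0045,0,0,0,0],[0,0,0,0,0,0,0],[0,0,0,0,0,0,0]]

```text
time_s: 11.5
tool_pos: [0.5401, -0.0098, 0.0661]
tool_rot: [179.9, -0.1, 165.4]
force: [-8.4, -0.4, 23.4]
grip_width: 0.0003
grasp_force: 11.5
```

```bash
python3 k.py dn.npz; python3 s.py
python3 - <<'E'
import numpy as np,cv2
a=np.load("up.npz")["frame"][150:300,230:430];b=np.load("dn.npz")["frame"][150:300,230:430]
cv2.imwrite("pics/cmp.png",cv2.resize(np.hstack([a,b])[:,:,::-1],None,fx=2,fy=2,interpolation=cv2.INTER_CUBIC))
E
```

```text
key near edge z 0.068 [323.7361 213.0037]
key near edge z 0.062 [323.6721 209.7248]
collar edge top [323.7387 197.8544] base [323.6168 192.5514]
green extent 299 348 210 248 656 [323]
323 [(43, 42, 42), (22, 21, 21), (23, 23, 26), (23, 25, 25), (24, 23, 23), (29, 27, 27), (27, 26, 26), (24, 25, 26), (25, 27, 25), (22, 21, 22), (23, 24, 21), (26, 26, 27), (25, 25, 26), (26, 28, 28), (27, 40, 29), (31, 61, 36), (32, 75, 41), (37, 85, 47)]
11.55 [ 0.54   -0.0098  0.0661] [179.9491  -0.0537 165.3741] [-8.734   0.0387 22.7395] [-0.1316  2.0093 -0.0012] 11.450599911622703
```

View pics/cmp.png

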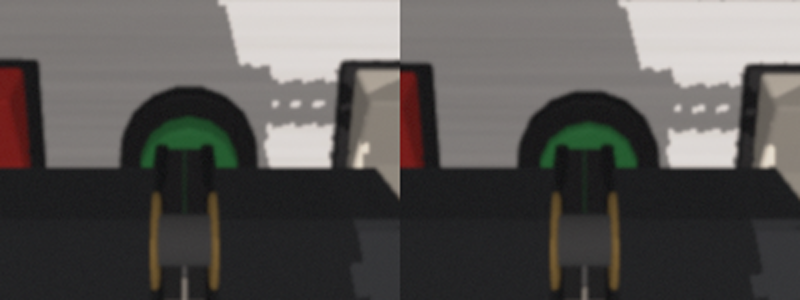

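```bash
python3 - <<'E'
import numpy as np
for n in("up","dn"):
    f=np.load(n+".npz")["frame"]
    for u in(304,308,342,346): print(n,u,f[200:250,u,1].tolist())
    for u in(316,323,330): print(n,u,f[200:228,u,1].tolist())
E
```

```text
up 304 [43, 23, 24, 24, 23, 22, 22, 24, 25, 23, 23, 22, 22, 24, 23, 27, 30, 37, 46, 55, 64, 68, 72, 76, 79, 83, 86, 89, 90, 90, 90, 90, 87, 70, 43, 31, 28, 25, 28, 28, 31, 30, 29, 29, 29, 30, 30, 28, 30, 30]
up 308 [23, 25, 26, 24, 25, 24, 23, 25, 21, 24, 22, 24, 28, 32, 49, 63, 68, 73, 75, 77, 81, 80, 67, 49, 39, 36, 34, 30, 28, 28, 25, 23, 21, 24, 22, 23, 28, 23, 21, 24, 21, 24, 23, 22, 23, 32, 50, 61, 66, 70]
up 342 [18, 23, 24, 26, 24, 22, 23, 25, 22, 20, 23, 25, 25, 26, 26, 42, 54, 65, 68, 72, 75, 80, 86, 89, 89, 92, 92, 92, 91, 92, 91, 90, 87, 71, 43, 30, 28, 27, 29, 30, 29, 27, 29, 26, 29, 31, 29, 28, 30, 30]
up 346 [92, 64, 36, 24, 23, 24, 25, 25, 25, 24, 26, 23, 20, 24, 27, 25, 26, 25, 22, 28, 27, 34, 42, 52, 60, 65, 69, 73, 78, 84, 86, 87, 84, 69, 44, 30, 29, 26, 28, 29, 26, 27, 31, 28, 32, 31, 29, 29, 30, 28]
up 316 [25, 26, 23, 26, 25, 25, 24, 22, 28, 41, 60, 70, 74, 75, 77, 83, 91, 93, 93, 92, 91, 92, 90, 83, 61, 37, 27, 25]
up 323 [23, 25, 25, 27, 23, 27, 24, 35, 55, 69, 71, 74, 76, 80, 89, 94, 96, 94, 93, 93, 92, 92, 92, 81, 64, 43, 36, 34]
up 330 [25, 26, 24, 26, 24, 
[... 585 characters left out ...]
3, 47, 62, 74, 82, 87, 90, 92, 92, 91, 91, 92, 92, 92, 92, 87, 72, 44, 30, 29, 27, 29, 28, 27, 29, 27, 29, 27, 28, 28, 29, 30, 28]
dn 346 [123, 114, 93, 66, 39, 21, 21, 23, 25, 24, 24, 25, 23, 24, 25, 27, 23, 22, 25, 24, 24, 24, 27, 38, 46, 54, 65, 74, 78, 83, 86, 89, 85, 69, 44, 31, 27, 31, 31, 25, 26, 31, 31, 30, 28, 27, 30, 29, 28, 30]
dn 316 [26, 29, 25, 22, 21, 24, 25, 27, 26, 24, 23, 30, 48, 67, 78, 86, 93, 96, 93, 94, 93, 93, 92, 82, 62, 39, 27, 25]
dn 323 [23, 27, 26, 25, 27, 21, 24, 26, 25, 28, 40, 61, 75, 85, 91, 96, 96, 93, 94, 93, 93, 93, 91, 83, 64, 44, 34, 34]
dn 330 [25, 27, 25, 23, 24, 25, 28, 25, 23, 26, 25, 35, 55, 73, 82, 90, 93, 95, 94, 93, 93, 89, 77, 61, 44, 30, 23, 23]
```

Call:
play_rows:
  steps:
    - [[0,0,-0.007,0,0,0,0],[0,0,0,0,0,0,0],[0,0,0,0,0,0,0]]

```text
time_s: 11.85
tool_pos: [0.5406, -0.0097, 0.0704]
tool_rot: [180.0, 0.1, 165.4]
force: [0.9, -1.2, 2.4]
grip_width: 0.0002
grasp_force: 1.2
```

```bash
for i in 1 2 3; do python3 s.py; done
```

```text
11.85 [ 0.5406 -0.0097  0.0704] [179.9998   0.0758 165.3951] [ 0.886  -1.203   2.4469] [-0.1691 -0.2533  0.0122] 1.2428795797313796
11.85 [ 0.5406 -0.0097  0.0704] [179.9998   0.0758 165.3951] [ 0.886  -1.203   2.4469] [-0.1691 -0.2533  0.0122] 1.2428795797313796
11.85 [ 0.5406 -0.0097  0.0704] [179.9998   0.0758 165.3951] [ 0.886  -1.203   2.4469] [-0.1691 -0.2533  0.0122] 1.2428795797313796
```

Call:
play_rows:
  steps:
    - [[0,0,0.0015,0,0,0,0],[0,0,0,0,0,0,0]]

```text
time_s: 12.05
tool_pos: [0.5405, -0.0097, 0.0688]
tool_rot: [-180.0, 0.1, 165.4]
force: [1.2, -1.3, 3.5]
grip_width: 0.0004
grasp_force: 1.7
```

Call:
play_rows:
  steps:
    - [[0,0,0.0015,0,0,0,0],[0,0,0,0,0,0,0]]

```text
time_s: 12.25
tool_pos: [0.5405, -0.0097, 0.0676]
tool_rot: [-180.0, 0.1, 165.4]
force: [2.3, -0.9, 4.3]
grip_width: 0.0004
grasp_force: 2.1
```

Call:
play_rows:
  steps:
    - [[0,0,0.0015,0,0,0,0],[0,0,0,0,0,0,0]]

```text
time_s: 12.45
tool_pos: [0.5405, -0.0097, 0.0664]
tool_rot: [180.0, 0.1, 165.4]
force: [1.1, -1.5, 6.1]
grip_width: 0.0001
grasp_force: 2.8
```

The force rises along the key's spring curve (2.4 → 6 N over about 5 mm), and the dark side wall of the key disappears in the lower image. So the key's stop really is near z=0.066. I'll hold it there with a modest push.

Call:
play_rows:
  steps:
    - [[0,0,0.0015,0,0,0,0],[0,0,0.001,0,0,0,0],[0,0,0,0,0,0,0],[0,0,0,0,0,0,0],[0,0,0,0,0,0,0]]

```text
time_s: 12.95
tool_pos: [0.5407, -0.0097, 0.0661]
tool_rot: [179.9, 0.0, 165.4]
force: [-4.9, -1.5, 21.0]
grip_width: 0.0003
grasp_force: 10.4
```

```bash
python3 - <<'E'
from h import *
c=read_camera("wrist"); cv2.imwrite("pics/wrist9.png",c["frame"][:,:,::-1])
t=read_camera("top")["frame"][150:240,240:420]
a=c["frame"][100:300,120:520]
cv2.imwrite("pics/fin.png",np.vstack([cv2.resize(a,(600,300),interpolation=cv2.INTER_CUBIC),cv2.resize(t,(600,300),interpolation=cv2.INTER_CUBIC)])[:,:,::-1])
E
python3 s.py
```

```text
13.05 [ 0.5406 -0.0097  0.0661] [179.9316   0.0335 165.3832] [-4.2718 -2.0395 20.2857] [-0.3943  1.0871 -0.0431] 10.413470130879432
```

View pics/fin.png

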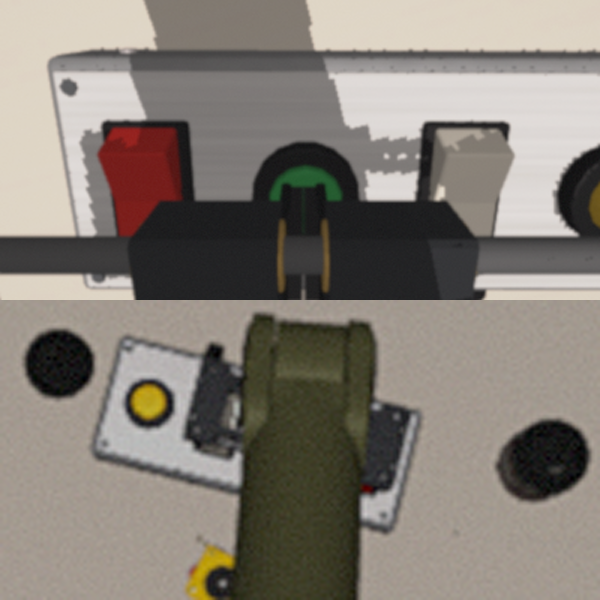

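Both rockers show their near halves raised equally, at (140,145) and (472,150). The green key is held flush under the tip at (305,185), yellow is untouched, and the jar, lid and tape measure are in place.

```bash
python3 -c "
from cell import *
print(sign_off())"
```

```text
the job is handed in; nothing more can be done
None
```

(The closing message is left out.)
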